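# Raise the desk light stand to its third hole and fit the light

### The arm

A 6-joint arm with a two-finger parallel gripper is mounted at the origin on the work surface. World frame = base frame: x ahead of the robot, y to its left, z up, the work surface at z = 0. Lengths are in m, angles in rad, forces in N, time in s.
With the tool pointing down it reaches from about 0.375 to 0.975 m from the base axis. Payload 3.8 kg.
Tool frame: the origin (TCP) lies midway between the tips of the shut fingers; the grasp point (between the pads) lies 19 mm behind it; x points along the fingers, z is the direction in which the jaws open and shut, and the axes are right-handed (so a half turn about x gives the same grasp; the last joint's range is limited). The gripper opens to 88 mm and grips with 3 to 60 N. Pads are 18 mm wide; open, the fingers measure 123 mm over their backs; the gripper's body (75 mm by 187 mm) begins 45 mm behind the grasp point.
Start: joints at [1.134, 0.264, 1.604, -0, 1.274, -0.037], TCP at [0.263, 0.622, 0.239] pointing down, gripper open.
Joint ranges: [-2.63, 2.63], [-0.94, 2.18], [0.31, 2.57], [-1.31, 4.45], [0, 2.66], [-2.55, 2.55]. Speed limits (rad/s): [2.57, 2.57, 3.14, 3.14, 3.14, 3.14].

### API

Orientations are given as a 3x3 rotation matrix whose columns are the frame's x, y, z axes.
In Python, from cell import ctrl gives the robot as it stands.
- The arm moves only by the tool move_arm, never from a script. Its argument "steps" is text: rows parted by semicolons, each of 7 numbers parted by spaces: the turn, a rotation vector about the tool's x, y, z in rad, then the shift along the tool's x, y, z in m, then the opening in per cent of the stroke, from 0 (shut) to 100 (fully open). In form: ax ay az tx ty tz hand; .... A call has 1 to 20 rows; each row shifts and turns the commanded pose from where the row before left it, along the tool's axes as they then stand; what a row does not reach is not made up. A row lasts 1/8 s, in which the tool goes at most 62.5 mm and 10.7 degrees, less where a joint would pass 70% of its speed; a pose out of reach is approached as far as the arm can. A call with a gripper value outside its range is refused whole. The fingers move at their own pace and stop on an object; "squeeze" is the grip in N (left out, the last holds). Time passes only in rows, so rows that do not move let the fingers close. It gives the time, the measured TCP pose, the force and the opening at its end, in the units of the state.
- ctrl.state(): the state, without advancing time (a new reading comes with each control period).
- ctrl.snapshot(name): name is "side" or "top"; returns a dict with "img" (400x640x3 uint8, red, green, blue), "z_map" (400x640 float32, m along the optical axis (not along the pixel's ray), 0 where there is no reading), "mtx" (3x3 intrinsics, pixels), "D" ([k1, k2, p1, p2, k3] as OpenCV has them; the pictures are not rectified), "R" (3x3) and "t" (3): a world point X has camera coordinates R X + t. Camera axes: x right, y down, z forward; pixel columns grow to the right and rows downward; lengths in m; the calibration is good to about 2 mm. A picture is of the moment at which its call begins.
- ctrl.hand_in(): hands the job in, once; it reports no verdict.
Trained networks look in a picture, given as the dict that the camera call returned (one of the last four; its "shot" number tells which), for a name from the list of things; names that differ only in an ending like _2 or _b are one class to them, and where a whole thing is asked for, a point or a joint stands for the part that bears it (a point fixed in the world has none). Each returns a list of dicts, best first, with "conf" (0 to 1); they miss things now and then, are a little off and sometimes report something else, mostly with a low value. They report only what shows in the picture. A call takes as long as a camera call. They do not tell look-alikes from the thing itself.
- ctrl.search_frame(picture, target): "centre" ([column, row] in pixels, amid what is visible of it).
- ctrl.mark_of(picture, target): "centre" ([column, row] in pixels: a listed point, or the origin of a listed thing).
The state is a dict: "time_s": time; "q": joint angles; "qd": joint speeds; "joint_torque": joint torques, N m; "eef_pos": TCP position; "tool_rot": TCP orientation; "wrist_force": force on the tool from outside, world axes, zero at the start; "moment": the same for the moment, N m; "width": finger opening in m.
Only numpy, scipy, OpenCV 4.12 (cv2) and the standard library are available. Lean on these libraries where they do the work, as an engineer would, in place of code of your own. Each camera call takes 0.05 s, during which the arm holds its last target.

### The job

Set up the desk light: draw the stand's inner tube up to the third hole from the bottom, turning it clockwise until its sprung button clicks out through that hole, without forcing the button. Lean down on the blue collar with about 15 N to prove that the button carries it, then set the panel light's socket fully down on the stud, upright, and let go, leaving the other things on the desk where they are.

Things in the scene. Friction and masses are not known exactly. Their poses are not given: they have to be found in the camera images.
- column: The fixed outer tube of the light stand: white, 35 mm outside diameter, 155 mm tall, with a black rim at the top and a 110 mm round aluminium flange screwed to the desk. Origin on the tube's axis at desk level, z up along the axis. A row of four 11 mm holes, at heights 45, 75, 105 and 135 mm, runs up the side that faces the column's own +x.
- hole3 (a point): Centre of the third hole from the bottom (105 mm above the desk), on the outer face of the white tube. The button clicks out when within about 1 mm of the hole's height and 5 degrees of its direction; it then locks the tube, leaving 1.5 mm of play up and down and 5 degrees of turn each way. Forcing it further bends it: 30 N, or 0.45 N m of twist, is too much.
- mast: Inner tube of the stand (aluminium, 25 mm, 0.4 kg): slides up and down in the column and turns about the vertical; its turn is not measured. Origin at the centre of the blue round collar at its top, gripped from above: 34 mm diameter, 30 mm high. A stiff bush holds it at any height: sliding takes 1 to 12 N, turning about 0.1 N m. The sprung button is 105 mm below the origin.
- stud_tip (a point): Tip of the plain steel stud, 16 mm diameter with a coned end, that stands 24 mm above the collar's top: 39 mm above the mast's origin, on its axis.
- button (a joint): Brass sprung button, 8 mm diameter, round end; in m: about 0 to 0.001 while inside the white tube, 0.007 when fully out through a hole (end 4 mm proud of the tube), 0.003 to 0.006 when it hangs half out on a hole's edge. At the start it is inside, between the second and third holes, 9 to 22 mm below the third and turned 20 to 70 degrees anticlockwise, seen from above, from the row of holes.
- light_grip (a point): Loose panel light (0.2 kg): light grey panel 110 mm wide (y), 70 high, 16 thick (x), white front, on a round aluminium socket 36 mm diameter, 29 high. It stands on the desk on its socket, 99 mm tall. This point: mid-thickness, 80 mm above the socket's underside and 19 mm below the top edge, where it is pinched from above across the 16 mm.
- light_socket (a point): Centre of the mouth of the light's socket, on its underside: a round hole 20 mm in diameter, 26 mm deep. Fully down, it lies flat on top of the collar, 15 mm above the mast's origin. z up. The light may face any way.
- tumbler: Loose white ceramic tumbler, 76 mm diameter, 85 mm high; origin under its centre. Not to be disturbed.
- bowl: Loose white ceramic bowl, 90 mm diameter, 45 mm high; origin under its centre. Not to be disturbed.
- checkbox: Loose black-and-white chequered box, 110 x 85 mm, 32 mm high; origin under its centre. Not to be disturbed.
Not all that is in view belongs to the job. Leave any purple look-alike of the part that bears light_grip alone. There is more than one size of the column; the one meant has the size given above.

How it is judged:
By the outcome, as a careful person would: the job done as asked, in the order asked, and still so for the second after the job is handed in, with the robot touching nothing.
It also fails if it takes over 64 s, if anything falls off the work surface, if the arm or the gripper's body presses on something with over 40 N, if the wrist force passes 120 N, or if a joint passes its speed limit or range.

## Working session

There is one attempt and no reset: what is moved stays moved. The work goes in short steps, Python scripts to look and compute and a tool call to move; the robot and the scene stay as the last step left them, time stands still between calls to the robot, and variables do not carry over. Pictures are saved under pics/ and viewed, and the job is handed in when it is done.

Besides the shell and the picture viewer there is one more tool, called after "Call:" in YAML: its name, and indented under it one key for each argument. move_arm: Moves the arm, as the interface text tells. Its arguments: {"type":"object","properties":{"steps":{"type":"string"},"squeeze":{"type":"number"}},"required":["steps"]}

```bash
ls; mkdir -p pics; cat > h.py <<'E'
import numpy as np, cv2
from cell import ctrl
def ray(s,uv):
    p=cv2.undistortPoints(np.array([[uv]],float),s["mtx"],s["D"])[0,0]
    R=np.array(s["R"]);t=np.array(s["t"])
    return -R.T@t, R.T@np.array([p[0],p[1],1.])
def atz(s,uv,z):
    o,d=ray(s,uv); return o+d*(z-o[2])/d[2]
def proj(s,X):
    r,_=cv2.Rodrigues(np.array(s["R"])); return cv2.projectPoints(np.array(X,float).reshape(-1,1,3),r,np.array(s["t"],float),s["mtx"],s["D"])[0][:,0]
def cloud(s):
    z=s["z_map"];h,w=z.shape
    v,u=np.mgrid[0:h,0:w]
    p=cv2.undistortPoints(np.stack([u,v],-1).reshape(-1,1,2).astype(float),s["mtx"],s["D"]).reshape(h,w,2)
    C=np.dstack([p[...,0]*z,p[...,1]*z,z])
    X=(C-np.array(s["t"]))@np.array(s["R"]); X[z==0]=np.nan
    return X
def save(s,n): cv2.imwrite("pics/"+n,cv2.cvtColor(s["img"],cv2.COLOR_RGB2BGR))
E
python3 - <<'E'
from h import *
print(ctrl.state())
for c in("side","top"):
    s=ctrl.snapshot(c); save(s,c+"0.png"); print(c,np.round(s["mtx"],1).tolist(),np.round(s["R"],3).tolist(),np.round(s["t"],3).tolist(), -np.array(s["R"]).T@s["t"])
    X=cloud(s)
    for n in["column","mast","stud_tip","hole3","button","light_grip","light_socket","tumbler","bowl","checkbox"]:
        for k,f in(("S",ctrl.search_frame),("M",ctrl.mark_of)):
            try:
                for d in f(s,n)[:3]:
                    u,v=[int(round(a)) for a in d["centre"]]
                    print(n,k,d["centre"],round(d["conf"],2),np.round(X[min(v,399),min(u,639)],3))
            except Exception as e: print(n,k,e)
E
```

```text
pics
{'time_s': 0.0, 'q': array([ 1.13411859e+00,  2.64720804e-01,  1.60534321e+00,  2.67867021e-06,
        1.27370216e+00, -3.69175232e-02]), 'qd': array([-0.00123287,  0.00121101,  0.0001677 ,  0.00021929,  0.00114847,
       -0.001215  ]), 'joint_torque': array([ 8.66722021e-04, -5.02106273e+01, -3.56884146e+01,  7.28178956e-02,
        2.92471825e-02, -1.90446144e-04]), 'eef_pos': array([0.26242429, 0.62114043, 0.23742643]), 'tool_rot': array([[-9.21572299e-04, -9.21153999e-01,  3.89197200e-01],
       [-1.96848104e-03,  3.89198282e-01,  9.21151900e-01],
       [-9.99997638e-01,  8.27807633e-05, -2.17194854e-03]]), 'wrist_force': array([ 0.54178926, -0.19843161,  0.34189818]), 'moment': array([ 0.04309853, -0.00873103,  0.01265034]), 'width': 0.08809987462871494}
side [[439.7, 0.0, 315.6], [0.0, 439.7, 191.7], [0.0, 0.0, 1.0]] [[0.983, -0.185, 0.017], [-0.107, -0.638, -0.763], [0.152, 0.748, -0.646]] [-0.503, 0.141, 1.055] [ 0.34885611 -0.79219155  0.7983092 ]
column S [242.7, 242.3] 0.97 [ 0.328 -0.12   0.096]
column S [322.4, 227.3] 0.59 [ 0.515 -0.062  0.054]
column M [322.0,
[... 3060 characters left out ...]
.09 ]
light_grip M [397.5, 198.8] 0.62 [ 0.509 -0.246  0.099]
light_socket S [396.4, 198.7] 0.91 [ 0.509 -0.242  0.098]
light_socket S [437.9, 159.8] 0.64 [ 0.605 -0.342  0.095]
light_socket M [430.1, 161.8] 0.83 [ 0.612 -0.337  0.038]
light_socket M [393.3, 205.2] 0.58 [ 0.503 -0.246  0.03 ]
tumbler S [193.0, 203.5] 0.83 [0.499 0.261 0.002]
tumbler M [200.2, 210.1] 0.85 [0.484 0.241 0.006]
bowl S [208.1, 138.0] 0.65 [0.673 0.231 0.004]
bowl M [211.5, 143.3] 0.97 [0.659 0.22  0.005]
checkbox S [378.4, 145.8] 0.62 [ 0.652 -0.208  0.032]
checkbox S [190.7, 206.6] 0.17 [0.491 0.265 0.005]
checkbox M [375.7, 150.8] 0.56 [ 0.64  -0.203  0.031]
checkbox M [308.2, 185.8] 0.49 [ 0.515 -0.039  0.236]
```

View pics/side0.png

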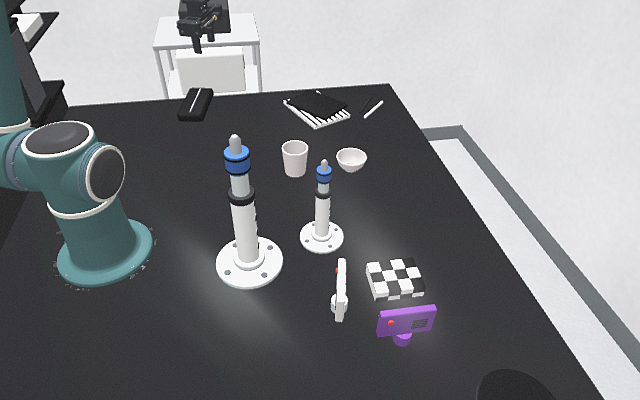

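View pics/top0.png

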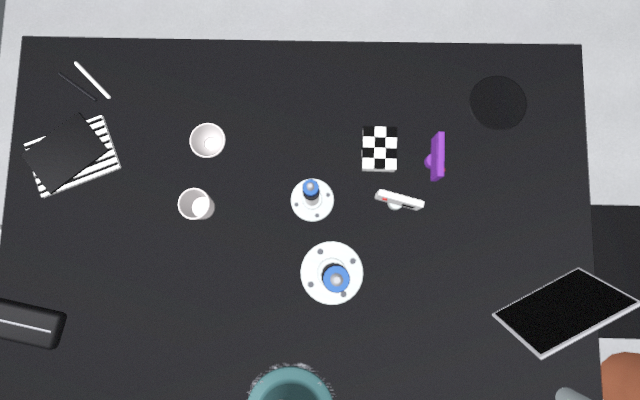

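```bash
python3 - <<'E'
import cv2
a=cv2.imread("pics/side0.png"); cv2.imwrite("pics/side0c.png",cv2.resize(a[120:360,200:440],(720,720),interpolation=cv2.INTER_CUBIC)[:600])
a=cv2.imread("pics/top0.png"); cv2.imwrite("pics/top0c.png",cv2.resize(a[120:300,250:480],None,fx=3.3,fy=3.3,interpolation=cv2.INTER_CUBIC))
E
```

```text
(no output)
```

View pics/side0c.png

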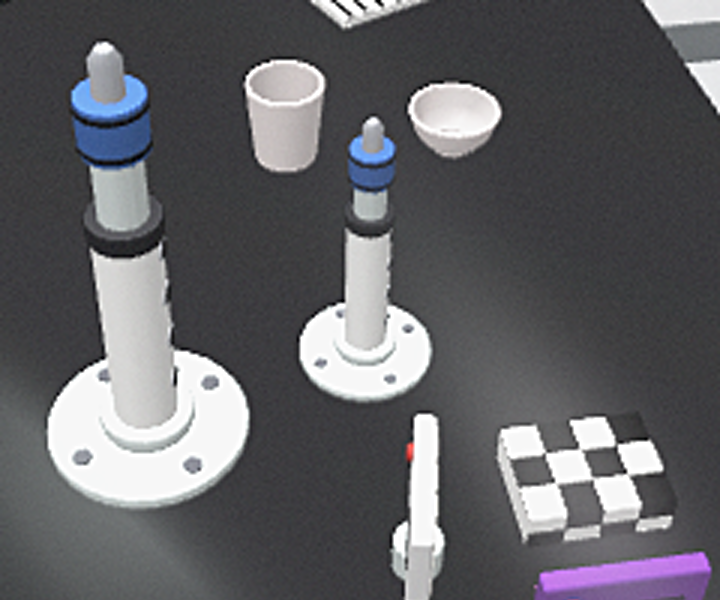

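View pics/top0c.png

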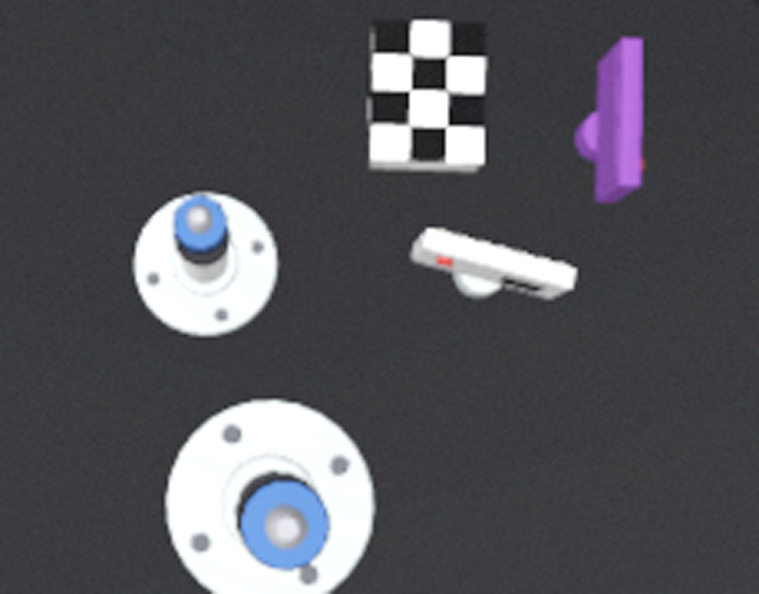

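```bash
python3 - <<'E'
from h import *
for c in("side","top"):
    s=ctrl.snapshot(c); X=cloud(s); im=s["img"].astype(int)
    roi=(np.abs(X[...,0]-.51)<.08)&(np.abs(X[...,1]+.05)<.08)
    z=X[...,2]
    fl=roi&(z>.004)&(z<.02)&(im.min(-1)>120)
    if fl.sum():
        pts=X[fl]; 
        print(c,"flange",fl.sum(),[np.round(f(pts[:,i]),4) for i in(0,1,2) for f in(np.min,np.max)])
        v,u=np.nonzero(roi&(z<.02)&(im.min(-1)>120)); 
        con,_=cv2.findContours((roi&(z<.02)&(im.min(-1)>120)).astype(np.uint8),cv2.RETR_EXTERNAL,cv2.CHAIN_APPROX_NONE)
        k=max(con,key=len)[:,0]; P=np.array([atz(s,p.astype(float),.006)[:2] for p in k])
        (cx,cy),r=cv2.minEnclosingCircle(P.astype(np.float32)); print(cx,cy,r)
    bl=roi&(im[...,2]>im[...,0]+50); v,u=np.nonzero(bl)
    print("blue",bl.sum(),u.min(),u.max(),v.min(),v.max(),np.nanmedian(X[bl],0),np.nanmin(X[bl],0),np.nanmax(X[bl],0))
    # stud: above blue
    for zlo in np.arange(.0,.26,.01):
        m=roi&(z>zlo)&(z<zlo+.01)&~fl
        if m.sum()>3: q=X[m]; print(round(zlo,3),m.sum(),np.round([q[:,0].min(),q[:,0].max(),q[:,1].min(),q[:,1].max()],4))
E
```

```text
side flange 871 [np.float64(0.4637), np.float64(0.5716), np.float64(-0.1005), np.float64(0.0099), np.float64(0.0041), np.float64(0.02)]
0.5200484395027161 -0.04402010515332222 0.05895645543932915
blue 170 316 331 165 183 [ 0.51341194 -0.05468067  0.20793244] [ 0.50089858 -0.06231587  0.18643988] [ 0.53370173 -0.02965655  0.21823531]
0.0 948 [ 0.4301  0.5897 -0.1299  0.03  ]
0.02 66 [ 0.4941  0.5409 -0.0704 -0.0318]
0.03 38 [ 0.501   0.5328 -0.0649 -0.0437]
0.04 43 [ 0.5006  0.5354 -0.0629 -0.0477]
0.05 42 [ 0.5007  0.5347 -0.0624 -0.0446]
0.06 44 [ 0.5007  0.5312 -0.0633 -0.0421]
0.07 47 [ 0.5006  0.5337 -0.0632 -0.0441]
0.08 45 [ 0.5003  0.5334 -0.0634 -0.0442]
0.09 41 [ 0.5001  0.5327 -0.0627 -0.0442]
0.1 56 [ 0.5002  0.5355 -0.0631 -0.0411]
0.11 45 [ 0.5005  0.5354 -0.0614 -0.0423]
0.12 47 [ 0.5001  0.5306 -0.0622 -0.0435]
0.13 55 [ 0.5005  0.5337 -0.0623 -0.0397]
0.14 42 [ 0.4993  0.5356 -0.0638 -0.0469]
0.15 103 [ 0.4985  0.5371 -0.0638 -0.0293]
0.16 39 [ 0.5053  0.5283 -0.0572 -0.0469]
0.17 39 [ 0.5053  0.5281 -0.0574 -0.0445]
0.18 23 [ 0.501   0.5313 -0.0611 -0.0463]
0.19 59 [
[... 566 characters left out ...]
.02 38 [ 0.4927  0.5236 -0.0665 -0.0187]
0.04 9 [ 0.4998  0.5132 -0.059  -0.0295]
0.05 4 [ 0.5011  0.5133 -0.0591 -0.0349]
0.06 10 [ 0.5     0.5078 -0.0568 -0.0277]
0.07 4 [ 0.5015  0.5084 -0.0568 -0.0353]
0.08 8 [ 0.5     0.5129 -0.0591 -0.0332]
0.09 7 [ 0.5008  0.5133 -0.0591 -0.0287]
0.1 8 [ 0.4999  0.5097 -0.0547 -0.0265]
0.11 8 [ 0.5007  0.5084 -0.057  -0.0294]
0.12 5 [ 0.4998  0.5021 -0.0503 -0.0388]
0.15 56 [ 0.498   0.5189 -0.0593 -0.0235]
0.18 7 [ 0.5005  0.5181 -0.0592 -0.0273]
0.19 12 [ 0.4999  0.5153 -0.0593 -0.0297]
0.2 7 [ 0.4999  0.5293 -0.0553 -0.0296]
0.21 161 [ 0.4997  0.5334 -0.0593 -0.0257]
0.22 4 [ 0.5096  0.5101 -0.0451 -0.0389]
0.23 44 [ 0.5108  0.5234 -0.0492 -0.0347]
```

```bash
python3 - <<'E'
from h import *
s=ctrl.snapshot("side"); im=s["img"]
c=cv2.cvtColor(im[155:255,290:360],cv2.COLOR_RGB2BGR)
cv2.imwrite("pics/col0.png",cv2.resize(c,None,fx=6,fy=6,interpolation=cv2.INTER_CUBIC))
print(proj(s,[[.517,-.0435,z] for z in(0,.045,.075,.105,.135,.155,.2,.215,.239)]).round(1).tolist())
for a in (-60,-30,0,30,60):
    r=np.deg2rad(a); print(a,proj(s,[[.517+.0175*np.cos(r),-.0435+.0175*np.sin(r),z] for z in(.045,.075,.105,.135)]).round(1).tolist())
t=ctrl.snapshot("top")
X=cloud(t);z=X[...,2];im=t["img"].astype(int)
m=(abs(X[...,0]-.51)<.08)&(abs(X[...,1]+.245)<.08)&(z>.09)
P=X[m];print(len(P),P.mean(0),P.max(0),P.min(0));print(cv2.minAreaRect(P[:,:2].astype(np.float32)))
X2=cloud(s);m=(abs(X2[...,0]-.51)<.08)&(abs(X2[...,1]+.245)<.08)&(X2[...,2]>.092)
P=X2[m];print(len(P),P.mean(0));print(cv2.minAreaRect(P[:,:2].astype(np.float32)))
E
```

```text
[[320.7, 237.1], [321.2, 224.3], [321.5, 215.3], [321.8, 206.0], [322.2, 196.4], [322.4, 189.7], [323.0, 174.1], [323.2, 168.7], [323.5, 159.9]]
-60 [[325.9, 228.2], [326.4, 219.2], [326.8, 209.9], [327.2, 200.2]]
-30 [[328.0, 226.0], [328.4, 217.1], [328.9, 207.8], [329.4, 198.1]]
0 [[328.2, 223.4], [328.6, 214.5], [329.1, 205.2], [329.6, 195.6]]
30 [[326.5, 221.1], [326.9, 212.1], [327.4, 202.9], [327.8, 193.2]]
60 [[323.5, 219.6], [323.8, 210.7], [324.2, 201.4], [324.6, 191.8]]
334 [ 0.5132562  -0.25147758  0.09795836] [ 0.53350691 -0.19808626  0.10300162] [ 0.49395921 -0.30494061  0.09066656]
((0.5138217210769653, -0.25204455852508545), (0.10942509770393372, 0.017860429361462593), 75.31938934326172)
375 [ 0.51299478 -0.25870073  0.09824057]
((0.5142154693603516, -0.2549820840358734), (0.11110863834619522, 0.01694042980670929), 75.3204345703125)
```

View pics/col0.png

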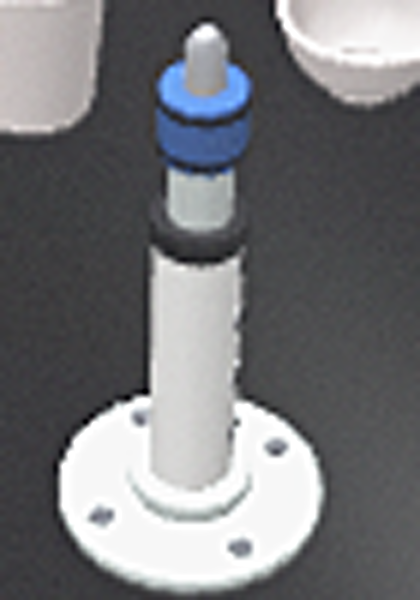

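Call:
move_arm:
  steps: "0 0 0 -0.045 0 0 23; 0 0 0 -0.045 0 0 23; 0 0 0 -0.045 0 0 23; 0 0 0 -0.045 0 0 23; 0 0 0 0 -0.0308 -0.0321 23; 0 0 0 0 -0.0308 -0.0321 23; 0 0 0 0 -0.0308 -0.0321 23; 0 0 0 0 -0.0308 -0.0321 23; 0 0 0 0 -0.0308 -0.0321 23; 0 0 0 0 -0.0308 -0.0321 23; 0 0 0 0 -0.0308 -0.0321 23; 0 0 0 0 -0.0308 -0.0321 23; 0 0 0 0 -0.0308 -0.0321 23; 0 0 0 0 -0.0308 -0.0321 23; 0 0 0 0 -0.0308 -0.0321 23; 0 0 0 0 -0.0308 -0.0321 23; 0 0 0 0 -0.0308 -0.0321 23; 0 0 0 0 -0.0308 -0.0321 23; 0 0 0 0 -0.0308 -0.0321 23; 0 0 0 0 -0.0308 -0.0321 23"
  squeeze: 20

```text
time_s: 4.7
eef_pos: [0.5171, -0.0446, 0.4189]
tool_rot: [[0.001, -0.921, 0.389], [0.0, 0.389, 0.921], [-1.0, -0.001, 0.0]]
wrist_force: [0.6, 0.8, 0.2]
width: 0.0206
```

```bash
cat >> h.py <<'E'
def st():
    s=ctrl.state(); R=np.array(s["tool_rot"]); 
    print("t",round(s["time_s"],2),"p",np.round(s["eef_pos"],4),"zaz",round(np.degrees(np.arctan2(R[1,2],R[0,2])),2),"tilt",np.round(R[:2,0],4),"F",np.round(s["wrist_force"],2),"M",np.round(s["moment"],3),"w",round(s["width"],4),"q",np.round(s["q"],3))
    return s
def togo(P):
    s=st(); print("tool delta",np.round(np.array(s["tool_rot"]).T@(np.array(P)-s["eef_pos"]),4))
E
python3 - <<'E'
from h import *
togo([.517,-.0435,.3])
t=ctrl.snapshot("top");save(t,"top1.png")
s=ctrl.snapshot("side");save(s,"side1.png")
E
```

```text
t 4.7 p [ 0.5171 -0.0446  0.4189] zaz 67.08 tilt [0.0007 0.0001] F [0.56 0.76 0.23] M [ 0.004 -0.032 -0.013] w 0.0206 q [-0.134 -0.094  1.666  0.     1.569 -1.305]
tool delta [0.1189 0.0006 0.0009]
```

View pics/side1.png

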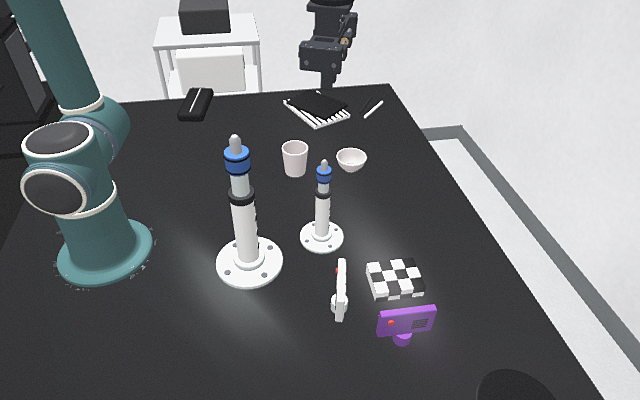

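Call:
move_arm:
  steps: "0 0 0 0.04 0 0 28; 0 0 0 0.04 0 0 28; 0 0 0 0.04 0 0 28; 0 0 0 0.04 0.0006 0.0009 28; 0 0 0 0 0 0 28"

```text
time_s: 5.42
eef_pos: [0.5137, -0.0409, 0.2552]
tool_rot: [[-0.007, -0.921, 0.389], [0.001, 0.389, 0.921], [-1.0, 0.007, -0.002]]
wrist_force: [0.1, -0.6, 0.2]
width: 0.0249
```

```bash
python3 - <<'E'
from h import *
togo([.517,-.0435,.225])
o=[]
for n,cx,cy in(("side",323,160),("top",312,190)):
    s=ctrl.snapshot(n); i=cv2.cvtColor(s["img"][cy-60:cy+40,cx-50:cx+50],cv2.COLOR_RGB2BGR); o.append(cv2.resize(i,None,fx=4,fy=4,interpolation=cv2.INTER_CUBIC))
cv2.imwrite("pics/a2.png",np.hstack(o))
E
```

```text
t 5.42 p [ 0.5137 -0.0409  0.2552] zaz 67.13 tilt [-0.0075  0.0014] F [ 0.07 -0.57  0.2 ] M [-0.006  0.022  0.013] w 0.0249 q [-0.128 -0.046  1.915  0.     1.28  -1.3  ]
tool delta [ 0.0302 -0.0042 -0.001 ]
```

View pics/a2.png

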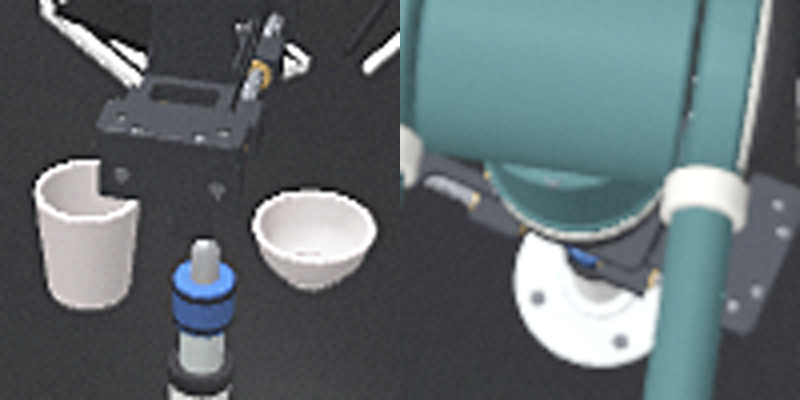

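Call:
move_arm:
  steps: "0 0 0 0.01 0 0 28; 0 0 0 0 0 0 28; 0 0 0 0 0 0 28"

```text
time_s: 5.9
eef_pos: [0.5169, -0.0421, 0.2495]
tool_rot: [[0.001, -0.921, 0.389], [-0.0, 0.389, 0.921], [-1.0, -0.001, 0.0]]
wrist_force: [0.9, 0.3, -0.8]
width: 0.0243
```

```bash
python3 - <<'E'
from h import *
togo([.517,-.0435,.225])
E
```

```text
t 5.9 p [ 0.5169 -0.0421  0.2495] zaz 67.09 tilt [ 0.0012 -0.0001] F [ 0.87  0.27 -0.83] M [-0.    -0.018 -0.002] w 0.0243 q [-0.129 -0.042  1.922  0.     1.26  -1.3  ]
tool delta [ 0.0245 -0.0006 -0.0012]
```

Call:
move_arm:
  steps: "0 0 0 0.007 0 -0.0007 28; 0 0 0 0.007 0 0 28; 0 0 0 0.007 0 0 28; 0 0 0 0.006 0 0 28; 0 0 0 0 0 0 28"

```text
time_s: 6.52
eef_pos: [0.5158, -0.0427, 0.2208]
tool_rot: [[-0.002, -0.921, 0.389], [0.0, 0.389, 0.921], [-1.0, 0.001, -0.0]]
wrist_force: [-0.6, 0.9, -0.4]
width: 0.0243
```

```bash
python3 - <<'E'
from h import *
togo([.517,-.0435,.218])
E
```

```text
t 6.53 p [ 0.5158 -0.0427  0.2208] zaz 67.09 tilt [-0.0015  0.0002] F [-0.65  0.89 -0.41] M [0.034 0.02  0.006] w 0.0243 q [-0.131 -0.022  1.956 -0.     1.209 -1.302]
tool delta [ 0.0028 -0.0015 -0.0003]
```

Call:
move_arm:
  steps: "0 0 0 0.0015 0 0 28; 0 0 0 0 0 0 28"

```text
time_s: 6.78
eef_pos: [0.5164, -0.0427, 0.2204]
tool_rot: [[0.0, -0.921, 0.389], [-0.0, 0.389, 0.921], [-1.0, -0.0, 0.0]]
wrist_force: [-0.6, -0.7, 0.1]
width: 0.0245
```

Call:
move_arm:
  steps: "0 0 0 0.0015 0 0 28; 0 0 0 0 0 0 28"

```text
time_s: 7.02
eef_pos: [0.5163, -0.0427, 0.2187]
tool_rot: [[0.0, -0.921, 0.389], [-0.0, 0.389, 0.921], [-1.0, -0.0, -0.0]]
wrist_force: [0.0, 0.8, 0.8]
width: 0.0244
```

Call:
move_arm:
  steps: "0 0 0 0.001 0 0 28; 0 0 0 0 0 0 28"

```text
time_s: 7.28
eef_pos: [0.5162, -0.0427, 0.2176]
tool_rot: [[-0.0, -0.921, 0.389], [0.0, 0.389, 0.921], [-1.0, 0.0, -0.0]]
wrist_force: [0.5, 0.1, -0.8]
width: 0.0245
```

Call:
move_arm:
  steps: "0 0 0 0.001 0 0 28; 0 0 0 0 0 0 28"

```text
time_s: 7.52
eef_pos: [0.5162, -0.0427, 0.2166]
tool_rot: [[-0.0, -0.921, 0.389], [0.0, 0.389, 0.921], [-1.0, 0.0, -0.0]]
wrist_force: [1.1, -0.1, 0.1]
width: 0.0245
```

Call:
move_arm:
  steps: "0 0 0 0.001 0 0 28; 0 0 0 0 0 0 28"

```text
time_s: 7.78
eef_pos: [0.5162, -0.0427, 0.2156]
tool_rot: [[-0.0, -0.921, 0.389], [0.0, 0.389, 0.921], [-1.0, 0.0, -0.0]]
wrist_force: [-0.1, 0.1, -0.7]
width: 0.0249
```

```bash
python3 - <<'E'
from h import *
st()
E
```

```text
t 7.78 p [ 0.5162 -0.0427  0.2156] zaz 67.09 tilt [-0.0001  0.    ] F [-0.06  0.05 -0.68] M [-0.002 -0.042  0.008] w 0.0249 q [-0.131 -0.018  1.962 -0.     1.198 -1.302]
```

Call:
move_arm:
  steps: "0 0 0 0.001 0 0 28; 0 0 0 0 0 0 28"

```text
time_s: 8.02
eef_pos: [0.5163, -0.0427, 0.215]
tool_rot: [[0.0, -0.921, 0.389], [-0.0, 0.389, 0.921], [-1.0, -0.0, 0.0]]
wrist_force: [-1.2, 0.0, 2.6]
width: 0.0244
```

Call:
move_arm:
  steps: "0 0 0 0.001 0 0 28; 0 0 0 0 0 0 28"

```text
time_s: 8.28
eef_pos: [0.5163, -0.0427, 0.2138]
tool_rot: [[0.0, -0.921, 0.389], [0.0, 0.389, 0.921], [-1.0, -0.0, 0.0]]
wrist_force: [-0.5, 0.8, 2.0]
width: 0.0245
```

Call:
move_arm:
  steps: "0 0 0 0.001 0 0 28; 0 0 0 0 0 0 28"

```text
time_s: 8.52
eef_pos: [0.5163, -0.0427, 0.2126]
tool_rot: [[0.0, -0.921, 0.389], [-0.0, 0.389, 0.921], [-1.0, -0.0, -0.0]]
wrist_force: [-0.8, -0.3, 2.4]
width: 0.0246
```

```bash
python3 - <<'E'
from h import *
st()
s=ctrl.snapshot("side"); i=cv2.cvtColor(s["img"][100:200,270:380],cv2.COLOR_RGB2BGR); cv2.imwrite("pics/a3.png",cv2.resize(i,None,fx=6,fy=6,interpolation=cv2.INTER_CUBIC))
E
```

```text
t 8.53 p [ 0.5163 -0.0427  0.2126] zaz 67.09 tilt [ 0. -0.] F [-0.8  -0.29  2.39] M [0.007 0.202 0.002] w 0.0246 q [-0.131 -0.016  1.966 -0.     1.192 -1.302]
```

View pics/a3.png

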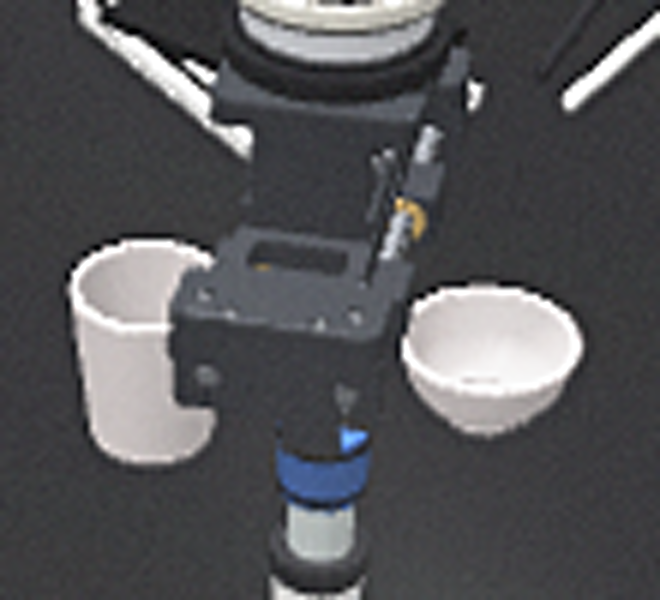

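Call:
move_arm:
  steps: "0 0 0 -0.004 0 0 65; 0 0 0 0 0 0 65; 0 0 0 0 0 0 65; 0 0 0 0 0 0 65; 0 0 0 0 0 0 65"

```text
time_s: 9.2
eef_pos: [0.5162, -0.0427, 0.2166]
tool_rot: [[-0.0, -0.921, 0.389], [0.0, 0.389, 0.921], [-1.0, 0.0, -0.0]]
wrist_force: [-0.4, -1.0, 0.2]
width: 0.0571
```

Call:
move_arm:
  steps: "0 0 0 0.01 0 0 65; 0 0 0 0.01 0 0 65; 0 0 0 0.01 0 0 65; 0 0 0 0.008 0 0 65; 0 0 0 0 0 0 65"

```text
time_s: 9.82
eef_pos: [0.5155, -0.0426, 0.1775]
tool_rot: [[-0.002, -0.921, 0.389], [0.0, 0.389, 0.921], [-1.0, 0.002, -0.001]]
wrist_force: [0.2, 0.4, 0.5]
width: 0.0571
```

```bash
python3 - <<'E'
from h import *
togo([.517,-.043,.1786])
E
```

```text
t 9.82 p [ 0.5155 -0.0426  0.1775] zaz 67.09 tilt [-0.0021  0.0003] F [0.21 0.36 0.54] M [-0.005  0.01  -0.003] w 0.0571 q [-0.131  0.015  2.003 -0.     1.126 -1.302]
tool delta [-0.0011 -0.0015  0.0002]
```

Call:
move_arm:
  steps: "0 0 0 0 0 0 25; 0 0 0 0 0 0 25; 0 0 0 0 0 0 25; 0 0 0 0 0 0 25; 0 0 0 0 0 0 25"
  squeeze: 20

```text
time_s: 10.45
eef_pos: [0.5169, -0.0423, 0.1792]
tool_rot: [[0.001, -0.921, 0.389], [0.001, 0.389, 0.921], [-1.0, -0.001, 0.001]]
wrist_force: [1.3, 3.7, 1.3]
width: 0.0331
```

```bash
python3 - <<'E'
from h import *
togo([.517,-.043,.1786])
E
```

```text
t 10.45 p [ 0.5169 -0.0423  0.1792] zaz 67.09 tilt [0.0015 0.0008] F [1.34 3.68 1.29] M [ 0.535 -0.245  0.029] w 0.0331 q [-1.300e-01  1.300e-02  2.001e+00  1.000e-03  1.126e+00 -1.302e+00]
tool delta [ 0.0006 -0.0004 -0.0006]
```

Call:
move_arm:
  steps: "0 0 0 -0.003 0 0.0008 25; 0 0 0 -0.002 0 0 25; 0 0 0 0 0 0 25"

```text
time_s: 10.82
eef_pos: [0.5168, -0.0422, 0.1823]
tool_rot: [[0.0, -0.921, 0.389], [-0.0, 0.389, 0.921], [-1.0, -0.0, -0.0]]
wrist_force: [5.9, 1.9, -7.8]
width: 0.0334
```

```bash
python3 - <<'E'
from h import *
togo([.517,-.043,.1916])
E
```

```text
t 10.82 p [ 0.5168 -0.0422  0.1823] zaz 67.09 tilt [ 0.0002 -0.0005] F [ 5.94  1.93 -7.8 ] M [ 0.217 -0.925 -0.014] w 0.0334 q [-0.129  0.011  1.998 -0.     1.133 -1.3  ]
tool delta [-0.0093 -0.0005 -0.0006]
```

Call:
move_arm:
  steps: "0 0 0 -0.002 -0.0008 0 25; 0 0 0 -0.002 0 0 25; 0 0 0 -0.002 0 0 25; 0 0 0 -0.002 0 0 25; 0 0 0 0 0 0 25;  0 0 0 0 0 0 25"

```text
time_s: 11.58
eef_pos: [0.5168, -0.0422, 0.19]
tool_rot: [[-0.002, -0.921, 0.389], [0.0, 0.389, 0.921], [-1.0, 0.002, -0.0]]
wrist_force: [5.1, 3.0, -9.6]
width: 0.0332
```

```bash
python3 - <<'E'
from h import *
togo([.517,-.043,.1916])
s=ctrl.snapshot("side"); i=cv2.cvtColor(s["img"][130:240,270:380],cv2.COLOR_RGB2BGR); cv2.imwrite("pics/a4.png",cv2.resize(i,None,fx=5,fy=5,interpolation=cv2.INTER_CUBIC))
E
```

```text
t 11.57 p [ 0.5168 -0.0422  0.19  ] zaz 67.09 tilt [-0.0016  0.0002] F [ 5.06  2.99 -9.61] M [ 0.295 -0.735 -0.063] w 0.0332 q [-0.13   0.005  1.988  0.     1.15  -1.301]
tool delta [-0.0016 -0.0005 -0.0006]
```

View pics/a4.png

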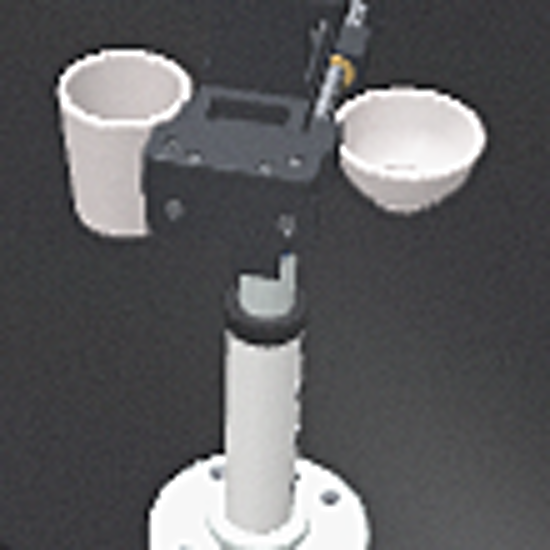

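Call:
move_arm:
  steps: "0 0 0 -0.0008 -0.0005 0 25; 0 0 0 -0.0008 0 0 25; 0 0 0 0 0 0 25;  0 0 0 0 0 0 25"

```text
time_s: 12.12
eef_pos: [0.5168, -0.0423, 0.1926]
tool_rot: [[-0.002, -0.921, 0.389], [0.0, 0.389, 0.921], [-1.0, 0.002, -0.0]]
wrist_force: [1.3, 3.1, -10.8]
width: 0.0336
```

```bash
python3 - <<'E'
from h import *
togo([.517,-.043,.1916])
E
```

```text
t 12.12 p [ 0.5168 -0.0423  0.1926] zaz 67.09 tilt [-0.0023  0.0005] F [  1.27   3.06 -10.85] M [ 0.569 -0.205  0.02 ] w 0.0336 q [-0.13   0.003  1.985  0.     1.156 -1.301]
tool delta [ 0.001  -0.0005 -0.0006]
```

Call:
move_arm:
  steps: "0 0 0 0 0 0 25;  0 0 0 0 0 0 25"

```text
time_s: 12.38
eef_pos: [0.5169, -0.0423, 0.1929]
tool_rot: [[-0.002, -0.921, 0.389], [0.0, 0.389, 0.921], [-1.0, 0.002, -0.0]]
wrist_force: [-1.0, 4.2, -10.2]
width: 0.0338
```

Call:
move_arm:
  steps: "0 0 0 0.001 0 0 25;  0 0 0 0 0 0 25"

```text
time_s: 12.62
eef_pos: [0.517, -0.0423, 0.1928]
tool_rot: [[-0.002, -0.921, 0.389], [0.0, 0.389, 0.921], [-1.0, 0.002, -0.0]]
wrist_force: [-3.3, 4.3, -4.6]
width: 0.0334
```

Call:
move_arm:
  steps: "0 0 0 0.001 0.0005 0 25;  0 0 0 0 0 0.0004 25; 0 0 0 0 0 0 25"

```text
time_s: 13.0
eef_pos: [0.517, -0.0423, 0.1928]
tool_rot: [[-0.001, -0.921, 0.389], [-0.001, 0.389, 0.921], [-1.0, 0.0, -0.001]]
wrist_force: [-5.7, 3.4, -1.7]
width: 0.033
```

Call:
move_arm:
  steps: "0 0 0 0.0005 0 0 25;  0 0 0 0 0 0 25; 0 0 0 0 0 0 25"

```text
time_s: 13.38
eef_pos: [0.517, -0.0423, 0.1927]
tool_rot: [[-0.001, -0.921, 0.389], [-0.001, 0.389, 0.921], [-1.0, 0.0, -0.001]]
wrist_force: [-5.2, 2.4, 0.1]
width: 0.0332
```

Call:
move_arm:
  steps: "0 0 0 0.001 -0.0005 0 25;  0 0 0 0 0 0 25; 0 0 0 0 0 0 25"

```text
time_s: 13.75
eef_pos: [0.517, -0.0423, 0.1918]
tool_rot: [[-0.002, -0.921, 0.389], [-0.0, 0.389, 0.921], [-1.0, 0.001, -0.001]]
wrist_force: [-9.0, 2.8, 2.0]
width: 0.0332
```

Call:
move_arm:
  steps: "0 0 0 0.0005 0 0 25;  0 0 0 0 0 0 25; 0 0 0 0 0 0 25"

```text
time_s: 14.12
eef_pos: [0.517, -0.0423, 0.1914]
tool_rot: [[-0.002, -0.921, 0.389], [-0.0, 0.389, 0.921], [-1.0, 0.001, -0.001]]
wrist_force: [-8.1, 2.8, 2.4]
width: 0.0328
```

Call:
move_arm:
  steps: "0 0 0 0 0.0012 0.0004 25; 0.05 0 0 0 0 0 25; 0.05 0 0 0 0 0 25; 0.05 0 0 0 0 0 25; 0.05 0 0 0 0 0 25; 0.05 0 0 0 0 0 25"

```text
time_s: 14.88
eef_pos: [0.517, -0.0421, 0.1914]
tool_rot: [[0.001, -0.795, 0.606], [-0.002, 0.606, 0.795], [-1.0, -0.001, -0.001]]
wrist_force: [-5.4, 1.7, 1.2]
width: 0.0334
```

```bash
python3 - <<'E'
from h import *
togo([.517,-.0423,.1916])
E
```

```text
t 14.88 p [ 0.517  -0.0421  0.1914] zaz 52.7 tilt [ 0.0005 -0.0017] F [-5.39  1.66  1.2 ] M [0.262 0.739 0.09 ] w 0.0334 q [-0.128  0.003  1.988 -0.002  1.15  -1.047]
tool delta [-0.0002 -0.0001 -0.0002]
```

Call:
move_arm:
  steps: "0.04 0 0 0 0 0 25; 0.04 0 0 0 0 0 25; 0.04 0 0 0 0 0 25"

```text
time_s: 15.25
eef_pos: [0.517, -0.0421, 0.1914]
tool_rot: [[0.001, -0.717, 0.697], [-0.002, 0.697, 0.717], [-1.0, -0.002, -0.001]]
wrist_force: [-5.4, 1.7, 0.7]
width: 0.0333
```

```bash
cat >>h.py <<'E'
def pk(n):
    st(); s=ctrl.snapshot("side"); i=cv2.cvtColor(s["img"][175:235,290:355],cv2.COLOR_RGB2BGR); cv2.imwrite("pics/"+n,cv2.resize(i,None,fx=8,fy=8,interpolation=cv2.INTER_CUBIC))
E
python3 -c "
from h import *
pk('b1.png')"
```

```text
t 15.25 p [ 0.517  -0.0421  0.1914] zaz 45.84 tilt [ 0.0006 -0.0017] F [-5.39  1.68  0.74] M [ 0.293  0.777 -0.027] w 0.0333 q [-0.128  0.003  1.988 -0.002  1.15  -0.928]
```

View pics/b1.png

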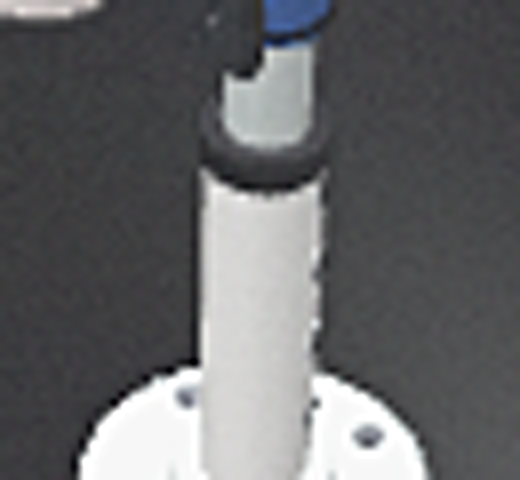

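Call:
move_arm:
  steps: "0.035 0 0 0 0 0 25; 0 0 0 0 0 0 25"

```text
time_s: 15.55
eef_pos: [0.5171, -0.0421, 0.1914]
tool_rot: [[0.001, -0.693, 0.721], [-0.002, 0.721, 0.693], [-1.0, -0.002, -0.001]]
wrist_force: [-5.4, 1.2, 0.7]
width: 0.0333
```

```bash
python3 -c "
from h import *
st()"
```

```text
t 15.55 p [ 0.5171 -0.0421  0.1914] zaz 43.88 tilt [ 0.0006 -0.0016] F [-5.35  1.16  0.72] M [ 0.299  0.749 -0.005] w 0.0333 q [-0.128  0.003  1.988 -0.002  1.15  -0.893]
```

Call:
move_arm:
  steps: "0.035 0 0 0 0 0 25"

```text
time_s: 15.68
eef_pos: [0.5171, -0.0421, 0.1914]
tool_rot: [[0.001, -0.667, 0.745], [-0.002, 0.745, 0.667], [-1.0, -0.002, -0.001]]
wrist_force: [-4.9, 1.2, 0.5]
width: 0.0332
```

```bash
python3 -c "
from h import *
st()"
```

```text
t 15.68 p [ 0.5171 -0.0421  0.1914] zaz 41.85 tilt [ 0.0006 -0.0016] F [-4.92  1.2   0.52] M [0.181 0.717 0.069] w 0.0332 q [-0.128  0.003  1.988 -0.002  1.15  -0.858]
```

Call:
move_arm:
  steps: "0.035 0 0 0 0 0 25"

```text
time_s: 15.8
eef_pos: [0.5171, -0.042, 0.1915]
tool_rot: [[0.001, -0.641, 0.768], [-0.002, 0.768, 0.641], [-1.0, -0.002, -0.0]]
wrist_force: [-5.1, 0.9, 0.6]
width: 0.0334
```

```bash
python3 -c "
from h import *
st()"
```

```text
t 15.8 p [ 0.5171 -0.042   0.1915] zaz 39.83 tilt [ 0.0007 -0.0016] F [-5.1   0.89  0.57] M [0.299 0.782 0.047] w 0.0334 q [-0.128  0.003  1.988 -0.002  1.15  -0.823]
```

Call:
move_arm:
  steps: "0.035 0 0 0 0 0 25; 0.035 0 0 0 0 0 25"

```text
time_s: 16.05
eef_pos: [0.5171, -0.0421, 0.1914]
tool_rot: [[0.001, -0.585, 0.811], [-0.002, 0.811, 0.585], [-1.0, -0.002, -0.0]]
wrist_force: [-4.8, 2.0, 0.3]
width: 0.0331
```

```bash
python3 -c "
from h import *
st()"
```

```text
t 16.05 p [ 0.5171 -0.0421  0.1914] zaz 35.82 tilt [ 0.0007 -0.0016] F [-4.83  2.04  0.28] M [0.238 0.797 0.054] w 0.0331 q [-0.128  0.003  1.988 -0.002  1.15  -0.753]
```

Call:
move_arm:
  steps: "0.035 0 0 0 0 0 25; 0.035 0 0 0 0 0 25"

```text
time_s: 16.3
eef_pos: [0.5172, -0.042, 0.1914]
tool_rot: [[0.001, -0.527, 0.85], [-0.002, 0.85, 0.527], [-1.0, -0.002, -0.0]]
wrist_force: [-4.7, 2.2, 0.5]
width: 0.0333
```

```bash
python3 -c "
from h import *
pk('b2.png')"
```

```text
t 16.3 p [ 0.5172 -0.042   0.1914] zaz 31.81 tilt [ 0.0008 -0.0016] F [-4.75  2.23  0.51] M [0.295 0.687 0.053] w 0.0333 q [-0.128  0.003  1.988 -0.002  1.15  -0.683]
```

View pics/b2.png

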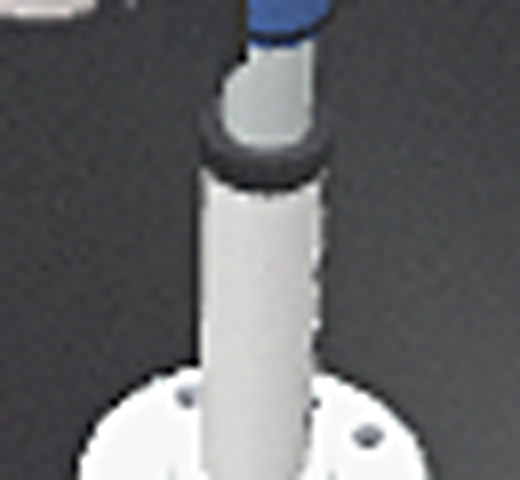

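Call:
move_arm:
  steps: "0.035 0 0 0 0 0 25; 0.035 0 0 0 0 0 25"

```text
time_s: 16.6
eef_pos: [0.5172, -0.042, 0.1914]
tool_rot: [[0.001, -0.466, 0.885], [-0.002, 0.885, 0.466], [-1.0, -0.002, 0.0]]
wrist_force: [-4.4, 0.9, 0.6]
width: 0.0337
```

```bash
python3 -c "
from h import *
st()"
```

```text
t 16.6 p [ 0.5172 -0.042   0.1914] zaz 27.8 tilt [ 0.0009 -0.0015] F [-4.39  0.88  0.56] M [0.252 0.715 0.036] w 0.0337 q [-0.128  0.003  1.988 -0.002  1.15  -0.613]
```

Call:
move_arm:
  steps: "0.035 0 0 0 0 0 25; 0.035 0 0 0 0 0 25"

```text
time_s: 16.85
eef_pos: [0.5172, -0.042, 0.1914]
tool_rot: [[0.001, -0.403, 0.915], [-0.001, 0.915, 0.403], [-1.0, -0.002, 0.0]]
wrist_force: [-4.2, 1.1, -0.1]
width: 0.0331
```

```bash
python3 -c "
from h import *
st()"
```

```text
t 16.85 p [ 0.5172 -0.042   0.1914] zaz 23.78 tilt [ 0.0009 -0.0015] F [-4.2   1.13 -0.14] M [0.226 0.771 0.102] w 0.0331 q [-1.280e-01  3.000e-03  1.988e+00 -1.000e-03  1.150e+00 -5.430e-01]
```

Call:
move_arm:
  steps: "0.035 0 0 0 0 0 25; 0.035 0 0 0 0 0 25"

```text
time_s: 17.1
eef_pos: [0.5172, -0.042, 0.1914]
tool_rot: [[0.001, -0.338, 0.941], [-0.002, 0.941, 0.338], [-1.0, -0.002, 0.0]]
wrist_force: [-5.3, 2.0, 0.6]
width: 0.0333
```

```bash
python3 -c "
from h import *
pk('b3.png')"
```

```text
t 17.1 p [ 0.5172 -0.042   0.1914] zaz 19.78 tilt [ 0.0009 -0.0015] F [-5.28  2.04  0.59] M [0.218 0.796 0.083] w 0.0333 q [-0.128  0.003  1.988 -0.002  1.15  -0.473]
```

View pics/b3.png

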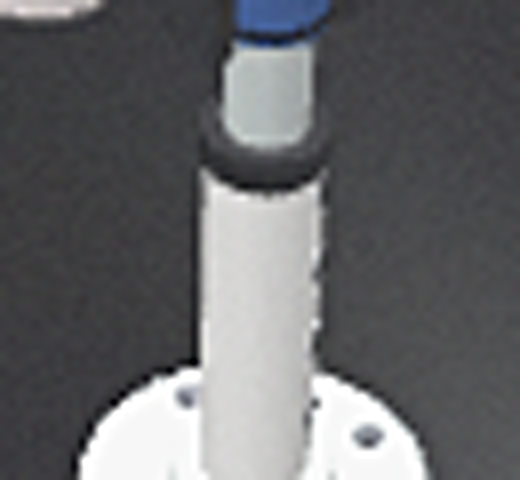

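Call:
move_arm:
  steps: "0.035 0 0 0 0 0 25; 0.035 0 0 0 0 0 25"

```text
time_s: 17.4
eef_pos: [0.5172, -0.0421, 0.1914]
tool_rot: [[0.001, -0.271, 0.963], [-0.002, 0.963, 0.271], [-1.0, -0.002, 0.0]]
wrist_force: [-3.6, 0.8, 0.8]
width: 0.0333
```

```bash
python3 -c "
from h import *
st()"
```

```text
t 17.4 p [ 0.5172 -0.0421  0.1914] zaz 15.74 tilt [ 0.0009 -0.0016] F [-3.63  0.84  0.78] M [ 0.119  0.834 -0.061] w 0.0333 q [-0.128  0.003  1.988 -0.002  1.15  -0.402]
```

Call:
move_arm:
  steps: "0.035 0 0 0 0 0 25; 0.035 0 0 0 0 0 25"

```text
time_s: 17.65
eef_pos: [0.5173, -0.042, 0.1914]
tool_rot: [[0.001, -0.203, 0.979], [-0.001, 0.979, 0.203], [-1.0, -0.002, 0.001]]
wrist_force: [-4.9, 1.6, 0.9]
width: 0.0334
```

```bash
python3 -c "
from h import *
st()"
```

```text
t 17.65 p [ 0.5173 -0.042   0.1914] zaz 11.74 tilt [ 0.0011 -0.0015] F [-4.9   1.61  0.88] M [ 0.211  0.747 -0.008] w 0.0334 q [-1.280e-01  3.000e-03  1.988e+00 -1.000e-03  1.150e+00 -3.320e-01]
```

Call:
move_arm:
  steps: "0.035 0 0 0 0 0 25; 0.035 0 0 0 0 0 25"

```text
time_s: 17.9
eef_pos: [0.5173, -0.042, 0.1914]
tool_rot: [[0.001, -0.134, 0.991], [-0.001, 0.991, 0.134], [-1.0, -0.002, 0.001]]
wrist_force: [-5.1, 1.2, 0.8]
width: 0.033
```

```bash
python3 -c "
from h import *
pk('b4.png')"
```

```text
t 17.9 p [ 0.5173 -0.042   0.1914] zaz 7.73 tilt [ 0.0012 -0.0014] F [-5.06  1.19  0.83] M [0.196 0.77  0.041] w 0.033 q [-1.280e-01  3.000e-03  1.988e+00 -1.000e-03  1.149e+00 -2.620e-01]
```

View pics/b4.png

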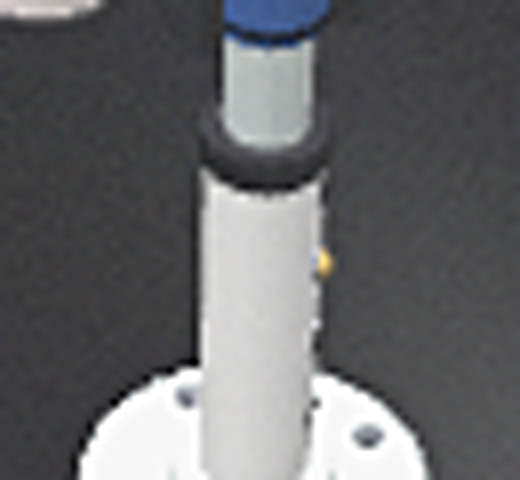

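```bash
python3 - <<'E'
from h import *
s=ctrl.snapshot("side")
for a in(-30,-15,0):
    r=np.deg2rad(a);print(a,[proj(s,[[.5172+R*np.cos(r),-.0425+R*np.sin(r),.105]]).round(1).tolist()[0] for R in(.0175,.0185,.0195,.0215)])
im=s["img"].astype(int); g=(im[...,0]-im[...,2]); print(g[200:214,322:338])
E
```

```text
-30 [[328.9, 207.5], [329.3, 207.6], [329.7, 207.7], [330.5, 207.9]]
-15 [[329.3, 206.2], [329.7, 206.2], [330.1, 206.3], [331.0, 206.3]]
0 [[329.1, 204.9], [329.5, 204.9], [329.9, 204.8], [330.8, 204.7]]
[[  1   1   1   3   3  -1   3  -1  -1  -3   1  -4  -1  -3  -2  -3]
 [  2   2   2   2   1  -1   3   3   0  -1  -6  -5  -3  -3  -6  -3]
 [  1   2   1   3   1   1   1   3  -3  -5   0  -3  -6  -3  -3  -4]
 [  2   2   2   3   0   2   2   2  -2  -2  -3  -2  -3  -3  -4  -5]
 [  2   1   3   3   2   1  -1   2   0  -3  -3  -2  -3  -1  -3  -1]
 [  2   1   1   1  -1   2   0  -2  -8  -5  -5  -2   0  -4  -2  -1]
 [  2   1   1   4   2   2  -1 -10  73   1  -5  -3  -1  -1  -2  -2]
 [  0   1   4   1   3  -1   0 -20 117  51  -4  -3  -2  -2  -4  -3]
 [  3   0   2   1   0   0  -1   8 112  42  -5  -6   0  -2  -1  -5]
 [  1   1   0   0   2   5  -3  -6  46   3  -6  -5  -3  -1  -2  -6]
 [  1   1   1   2   0   0   1  -5  -2  -6  -6  -3  -3  -2  -3  -2]
 [  2   1   1   2   1   3   1   3  -4  -4   1  -5  -3  -2  -1  -3]
 [  1   4   0   0  -1   2   1   0  -3  -2  -1  -2  -2  -1  -3  -5]
 [  1   2   1   4   0   1  -1  -2   0  -2  -1  -2   1  -5  -2  -1]]
```

Call:
move_arm:
  steps: "0 0 0 0 0 0 65; 0 0 0 0 0 0 65; 0 0 0 0 0 0 65; 0 0 0 0 0 0 65; 0 0 0 -0.01 0 0 65; 0 0 0 -0.01 0 0 65; 0 0 0 -0.01 0 0 65; 0 0 0 -0.01 0 0 65; 0 0 0 0 0 0 28; 0 0 0 0 0 0 28; 0 0 0 0 0 0 28; 0 0 0 0 0 0 28"

```text
time_s: 19.5
eef_pos: [0.5167, -0.0413, 0.2288]
tool_rot: [[-0.001, -0.136, 0.991], [0.0, 0.991, 0.136], [-1.0, 0.0, -0.001]]
wrist_force: [-1.1, 0.0, -0.3]
width: 0.0246
```

```bash
python3 -c "
from h import *
togo([.5172,-.042,.2255])
pk('b5.png')"
```

```text
t 19.5 p [ 0.5167 -0.0413  0.2288] zaz 7.79 tilt [-0.0009  0.0001] F [-1.08  0.01 -0.31] M [-0.084  0.081  0.022] w 0.0246 q [-0.128 -0.027  1.946  0.     1.223 -0.264]
tool delta [ 0.0033 -0.0008  0.0004]
t 19.5 p [ 0.5167 -0.0413  0.2288] zaz 7.79 tilt [-0.0009  0.0001] F [-1.08  0.01 -0.31] M [-0.084  0.081  0.022] w 0.0246 q [-0.128 -0.027  1.946  0.     1.223 -0.264]
```

View pics/b5.png

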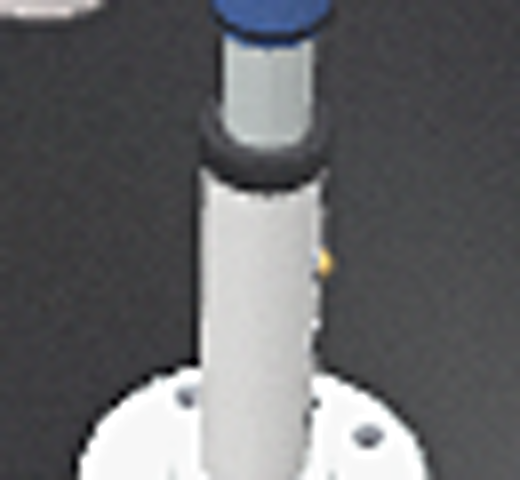

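Call:
move_arm:
  steps: "0 0 0 0.002 -0.0008 0.0004 28; 0 0 0 0.002 0 0 28; 0 0 0 0.001 0 0 28; 0 0 0 0 0 0 28"

```text
time_s: 20.05
eef_pos: [0.5175, -0.0421, 0.2243]
tool_rot: [[-0.0, -0.136, 0.991], [-0.0, 0.991, 0.136], [-1.0, -0.0, -0.0]]
wrist_force: [-0.3, -1.0, -0.2]
width: 0.0247
```

Call:
move_arm:
  steps: "0 0 0 0.001 0 0 28; 0 0 0 0 0 0 28"

```text
time_s: 20.3
eef_pos: [0.5175, -0.0421, 0.2236]
tool_rot: [[0.0, -0.136, 0.991], [-0.0, 0.991, 0.136], [-1.0, -0.0, 0.0]]
wrist_force: [-1.5, -0.1, 3.2]
width: 0.025
```

Call:
move_arm:
  steps: "0 0 0 0.001 0 0 28; 0 0 0 0 0 0 28"

```text
time_s: 20.55
eef_pos: [0.5175, -0.0421, 0.2233]
tool_rot: [[0.0, -0.136, 0.991], [-0.0, 0.991, 0.136], [-1.0, -0.0, 0.0]]
wrist_force: [-3.0, -0.2, 6.4]
width: 0.025
```

Call:
move_arm:
  steps: "0 0 0 0.001 0 0 28; 0 0 0 0.0005 0 0 28; 0 0 0 0 0 0 28; 0 0 0 0 0 0 28"

```text
time_s: 21.05
eef_pos: [0.5176, -0.0421, 0.223]
tool_rot: [[0.001, -0.136, 0.991], [-0.0, 0.991, 0.136], [-1.0, -0.0, 0.001]]
wrist_force: [-5.6, -0.1, 12.2]
width: 0.0245
```

Call:
move_arm:
  steps: "0 0 0 0.0006 0 0 28; 0 0 0 0 0 0 28; 0 0 0 0 0 0 28"

```text
time_s: 21.42
eef_pos: [0.5176, -0.0421, 0.2229]
tool_rot: [[0.001, -0.136, 0.991], [-0.0, 0.991, 0.136], [-1.0, -0.0, 0.001]]
wrist_force: [-6.9, -0.3, 14.3]
width: 0.0246
```

Call:
move_arm:
  steps: "0 0 0 0.0002 0 0 28; 0 0 0 0 0 0 28; 0 0 0 0 0 0 28; 0 0 0 0 0 0 28; 0 0 0 0 0 0 28"

```text
time_s: 22.05
eef_pos: [0.5176, -0.0421, 0.2229]
tool_rot: [[0.001, -0.136, 0.991], [-0.0, 0.991, 0.136], [-1.0, -0.0, 0.001]]
wrist_force: [-7.5, 1.2, 14.8]
width: 0.0245
```

```bash
python3 -c "
from h import *
pk('b6.png')"
```

```text
t 22.05 p [ 0.5176 -0.0421  0.2229] zaz 7.8 tilt [ 0.0011 -0.0003] F [-7.48  1.22 14.79] M [ 0.031  1.259 -0.044] w 0.0245 q [-0.129 -0.022  1.952 -0.     1.21  -0.265]
```

View pics/b6.png

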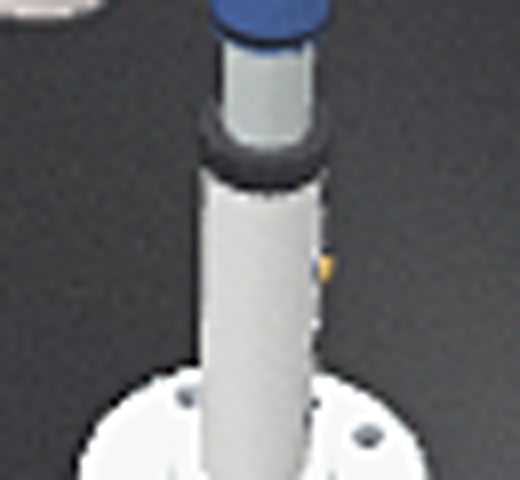

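Call:
move_arm:
  steps: "0 0 0 -0.02 0 0 28; 0 0 0 -0.03 0 0 28; 0 0 0 -0.03 0 0 50; 0.131 0 0 0 0 0 50; 0.131 0 0 0 0 0 50; 0.131 0 0 0 0 0 50; 0 0 0 0 0 0 50"

```text
time_s: 22.98
eef_pos: [0.5175, -0.042, 0.2996]
tool_rot: [[-0.0, 0.253, 0.968], [0.0, 0.968, -0.253], [-1.0, 0.0, -0.0]]
wrist_force: [1.0, 0.5, -1.4]
width: 0.0441
```

```bash
python3 -c "
from h import *
togo([.514,-.2518,.20])
s=ctrl.snapshot('top')
X=cloud(s);m=(abs(X[...,0]-.51)<.08)&(abs(X[...,1]+.245)<.08)&(X[...,2]>.09)
P=X[m];print(len(P),P.mean(0),cv2.minAreaRect(P[:,:2].astype(np.float32)))
m=(abs(X[...,0]-.51)<.08)&(abs(X[...,1]+.245)<.08)&(X[...,2]>.005)&(X[...,2]<.03);print(X[m].min(0),X[m].max(0))
i=cv2.cvtColor(s['img'][120:240,280:460],cv2.COLOR_RGB2BGR);cv2.imwrite('pics/c1.png',cv2.resize(i,None,fx=4,fy=4,interpolation=cv2.INTER_CUBIC))
"
```

```text
t 22.98 p [ 0.5175 -0.042   0.2996] zaz -14.65 tilt [-0.0003  0.0002] F [ 0.97  0.51 -1.38] M [-0.035  0.135 -0.025] w 0.0441 q [-0.129 -0.067  1.854  0.     1.355  0.127]
tool delta [ 0.0995 -0.2039  0.0497]
346 [ 0.51297803 -0.25190306  0.09752868] ((0.5139995217323303, -0.2519086003303528), (0.10922697186470032, 0.017680076882243156), 75.22438049316406)
[ 0.43345176 -0.32300609  0.00513614] [ 0.58675855 -0.16887022  0.02997107]
```

View pics/c1.png

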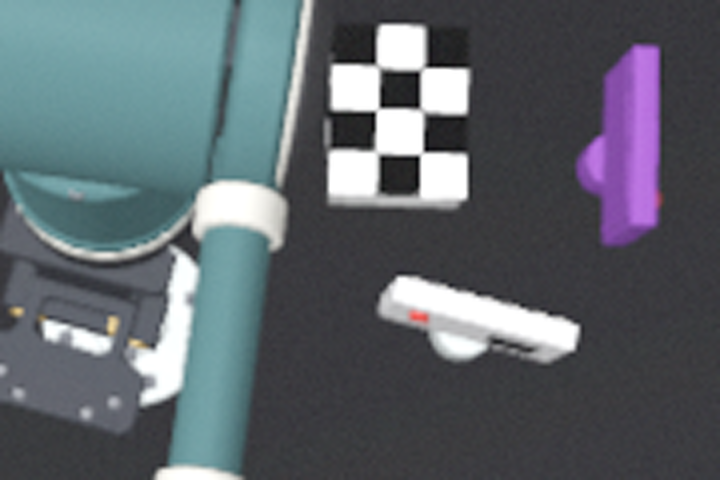

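Call:
move_arm:
  steps: "0 0 0 0 -0.034 0.0083 50; 0 0 0 0.01 -0.034 0.0083 50; 0 0 0 0.02 -0.034 0.0083 50; 0 0 0 0.02 -0.034 0.0083 50; 0 0 0 0.025 -0.034 0.0083 50; 0 0 0 0.025 -0.034 0.0083 50; 0 0 0 0.03 0 0 50; 0 0 0 0.03 0 0 50; 0 0 0 0 0 0 50; 0 0 0 0 0 0 50"

```text
time_s: 24.28
eef_pos: [0.5144, -0.2522, 0.1409]
tool_rot: [[0.001, 0.253, 0.967], [-0.001, 0.967, -0.253], [-1.0, -0.0, 0.001]]
wrist_force: [-0.1, -0.3, 0.7]
width: 0.0443
```

```bash
python3 -c "
from h import *
togo([.514,-.2518,.061])
s=ctrl.snapshot('side')
i=cv2.cvtColor(s['img'][200:360,250:450],cv2.COLOR_RGB2BGR);cv2.imwrite('pics/c2.png',cv2.resize(i,None,fx=3.5,fy=3.5,interpolation=cv2.INTER_CUBIC))
"
```

```text
t 24.27 p [ 0.5144 -0.2522  0.1409] zaz -14.66 tilt [ 0.001  -0.0005] F [-0.1  -0.33  0.75] M [-0.041  0.067 -0.054] w 0.0443 q [-0.499  0.153  1.926  0.     1.062 -0.243]
tool delta [ 0.0799  0.0003 -0.0006]
```

View pics/c2.png

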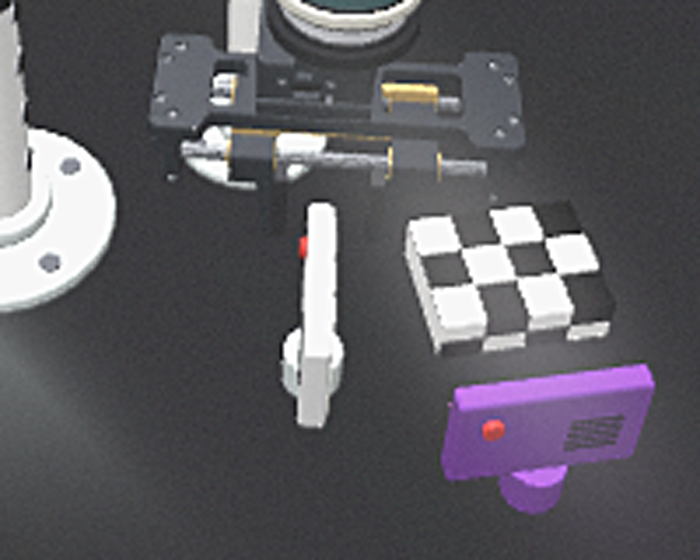

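Call:
move_arm:
  steps: "0 0 0 0.025 0 0 50; 0 0 0 0.025 0 -0.0005 50; 0 0 0 0.02 0 0 50; 0 0 0 0.01 0 0 50; 0 0 0 0 0 0 50; 0 0 0 0 0 0 50"

```text
time_s: 25.08
eef_pos: [0.5141, -0.2522, 0.0609]
tool_rot: [[0.001, 0.254, 0.967], [-0.001, 0.967, -0.254], [-1.0, -0.0, 0.001]]
wrist_force: [0.1, -0.7, -0.7]
width: 0.044
```

```bash
python3 -c "
from h import *
togo([.514,-.2518,.061])
"
```

```text
t 25.07 p [ 0.5141 -0.2522  0.0609] zaz -14.72 tilt [ 0.0013 -0.0007] F [ 0.12 -0.75 -0.7 ] M [-0.025  0.066  0.023] w 0.044 q [-0.5    0.245  1.983  0.     0.911 -0.243]
tool delta [-0.0001  0.0004 -0.0002]
```

Call:
move_arm:
  steps: "0 0 0 0 0 0 10; 0 0 0 0 0 0 10; 0 0 0 0 0 0 10; 0 0 0 0 0 0 10; 0 0 0 0 0 0 10; 0 0 0 0 0 0 10"
  squeeze: 25

```text
time_s: 25.82
eef_pos: [0.5136, -0.252, 0.0603]
tool_rot: [[0.0, 0.254, 0.967], [-0.0, 0.967, -0.254], [-1.0, -0.0, 0.001]]
wrist_force: [0.3, 0.3, 0.9]
width: 0.016
```

```bash
python3 -c "
from h import *
togo([.514,-.2518,.061])
"
```

```text
t 25.82 p [ 0.5136 -0.252   0.0603] zaz -14.73 tilt [ 0.0005 -0.0003] F [0.28 0.31 0.94] M [-0.071  0.115 -0.001] w 0.016 q [-0.5    0.246  1.984 -0.     0.911 -0.243]
tool delta [-0.0007  0.0003  0.0004]
```

Call:
move_arm:
  steps: "0 0 0 -0.01 0 0 10; 0 0 0 -0.02 0 0 10; 0 0 0 -0.035 0 0 10; 0 0 0 -0.04 0 0 10; 0 0 0 -0.04 0 0 10; 0 0 0 -0.04 0 0 10; 0 0 0 -0.04 0 0 10; 0 0 0 -0.03 0 0 10; 0 0 0 -0.02 0 0 10; 0 0 0 0 0 0 10; 0 0 0 0 0 0 10"

```text
time_s: 27.2
eef_pos: [0.5127, -0.2515, 0.3336]
tool_rot: [[-0.002, 0.254, 0.967], [0.001, 0.967, -0.254], [-1.0, 0.0, -0.002]]
wrist_force: [-0.3, -0.4, -2.0]
width: 0.0157
```

```bash
python3 -c "
from h import *
togo([.5175,-.042,.335])
s=ctrl.snapshot('side');save(s,'d1.png')
"
```

```text
t 27.2 p [ 0.5127 -0.2515  0.3336] zaz -14.73 tilt [-0.002  0.001] F [-0.33 -0.42 -1.99] M [-0.078  0.079 -0.004] w 0.0157 q [-0.5    0.024  1.704 -0.     1.416 -0.243]
tool delta [-0.0012  0.2039 -0.0486]
```

View pics/d1.png

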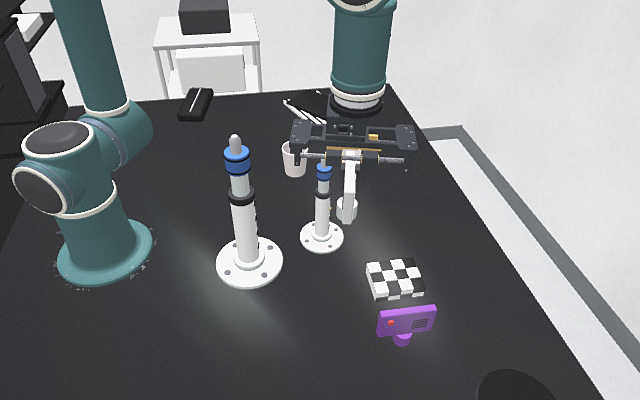

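Call:
move_arm:
  steps: "0 0 0 -0.003 0.02 -0.005 10; 0 0 0 0 0.035 -0.008 10; 0 0 0 0 0.035 -0.008 10; 0 0 0 0 0.035 -0.008 10; 0 0 0 0 0.035 -0.008 10; 0 0 0 0 0.025 -0.0066 10; 0 0 0 0 0.0139 -0.004 10; 0 0 0 0 0.005 -0.001 10; 0 0 0 0 0 0 10; 0 0 0 0 0 0 10; 0 0 0 0 0 0 10"

```text
time_s: 28.62
eef_pos: [0.5182, -0.043, 0.3379]
tool_rot: [[-0.0, 0.255, 0.967], [-0.0, 0.967, -0.255], [-1.0, -0.0, -0.0]]
wrist_force: [0.8, -0.3, -2.2]
width: 0.0156
```

```bash
python3 -c "
from h import *
togo([.5175,-.042,.32])
o=[]
for n,cx,cy in(('side',323,140),('top',315,190)):
    s=ctrl.snapshot(n); save(s,'e_'+n+'.png'); i=cv2.cvtColor(s['img'][cy-60:cy+60,cx-50:cx+50],cv2.COLOR_RGB2BGR); o.append(cv2.resize(i,None,fx=4,fy=4,interpolation=cv2.INTER_CUBIC))
cv2.imwrite('pics/e1.png',np.hstack(o))
"
```

```text
t 28.62 p [ 0.5182 -0.043   0.3379] zaz -14.79 tilt [-0.0001 -0.0002] F [ 0.78 -0.28 -2.15] M [-0.02   0.045 -0.032] w 0.0156 q [-0.131 -0.079  1.796 -0.     1.424  0.128]
tool delta [ 0.0179  0.0008 -0.0009]
```

View pics/e1.png

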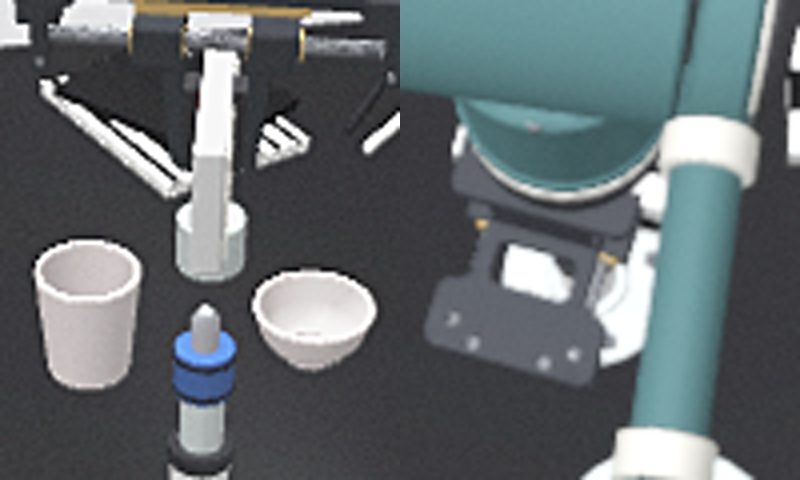

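```bash
python3 - <<'E'
from h import *
s=ctrl.snapshot("side"); X=cloud(s); im=s["img"].astype(int)
from scipy.optimize import least_squares
def cyl(zl,zh,r,lab):
    m=(X[...,2]>zl)&(X[...,2]<zh)&(abs(X[...,0]-.517)<.025)&(abs(X[...,1]+.044)<.03)
    P=X[m]; f=least_squares(lambda c:np.hypot(P[:,0]-c[0],P[:,1]-c[1])-r,[.517,-.044],loss="soft_l1",f_scale=.001)
    print(lab,len(P),f.x.round(4),"xmid",(P[:,0].min()+P[:,0].max())/2,np.ptp(P[:,0]),"rms",np.sqrt(np.mean(f.fun**2)),P[:,2].min(),P[:,2].max())
cyl(.279,.30,.018,"socket"); cyl(.27,.285,.018,"socketlow")
cyl(.223,.237,.008,"stud"); cyl(.197,.219,.017,"collar")
E
```

```text
socket 83 [ 0.5188 -0.0441] xmid 0.5174548544718462 0.033352695954975364 rms 0.0009427800828844249 0.2791318620513352 0.299956039675864
socketlow 36 [ 0.5191 -0.044 ] xmid 0.5176912866958422 0.03287983150698337 rms 0.0009482179217718971 0.27764078024585903 0.28480430757854724
stud 58 [ 0.5177 -0.0445] xmid 0.5180427910121401 0.031304731983484824 rms 0.0038589478952765367 0.2230183507462462 0.23645924677569224
collar 129 [ 0.5179 -0.0432] xmid 0.5179105805530106 0.03487920377968301 rms 0.001120460587159249 0.19710458922714577 0.2188568118924329
```

Call:
move_arm:
  steps: "0 0 0 0.008 0.0008 -0.0008 10; 0 0 0 0.01 0 0 10; 0 0 0 0.008 0 0 10; 0 0 0 0 0 0 10; 0 0 0 0 0 0 10; 0 0 0 0 0 0 10"

```text
time_s: 29.52
eef_pos: [0.5178, -0.0413, 0.3125]
tool_rot: [[0.001, 0.254, 0.967], [-0.0, 0.967, -0.254], [-1.0, 0.0, 0.001]]
wrist_force: [-0.2, -0.1, -2.3]
width: 0.0161
```

```bash
python3 -c "
from h import *
togo([.5175,-.042,.283])
"
```

```text
t 29.52 p [ 0.5178 -0.0413  0.3125] zaz -14.72 tilt [ 0.0008 -0.0001] F [-0.22 -0.11 -2.34] M [-0.08   0.033  0.034] w 0.0161 q [-0.128 -0.072  1.835 -0.     1.377  0.129]
tool delta [ 0.0295 -0.0007 -0.0002]
```

Call:
move_arm:
  steps: "0 0 0 0.004 -0.0005 0 10; 0 0 0 0.003 0 0 10; 0 0 0 0.003 0 0 10; 0 0 0 0.003 0 0 10; 0 0 0 0 0 0 10; 0 0 0 0 0 0 10"

```text
time_s: 30.28
eef_pos: [0.5175, -0.0418, 0.2991]
tool_rot: [[0.0, 0.254, 0.967], [-0.0, 0.967, -0.254], [-1.0, 0.0, 0.0]]
wrist_force: [0.3, -0.4, -2.1]
width: 0.0157
```

```bash
python3 -c "
from h import *
togo([.5175,-.042,.283])
o=[]
for n,cx,cy in(('side',323,150),):
    s=ctrl.snapshot(n); i=cv2.cvtColor(s['img'][cy-60:cy+60,cx-50:cx+50],cv2.COLOR_RGB2BGR); o.append(cv2.resize(i,None,fx=5,fy=5,interpolation=cv2.INTER_CUBIC))
cv2.imwrite('pics/e2.png',np.hstack(o))
"
```

```text
t 30.27 p [ 0.5175 -0.0418  0.2991] zaz -14.72 tilt [ 0.0001 -0.    ] F [ 0.26 -0.39 -2.06] M [-0.031  0.032 -0.04 ] w 0.0157 q [-0.129 -0.067  1.854 -0.     1.354  0.128]
tool delta [ 0.0161 -0.0002  0.    ]
```

View pics/e2.png

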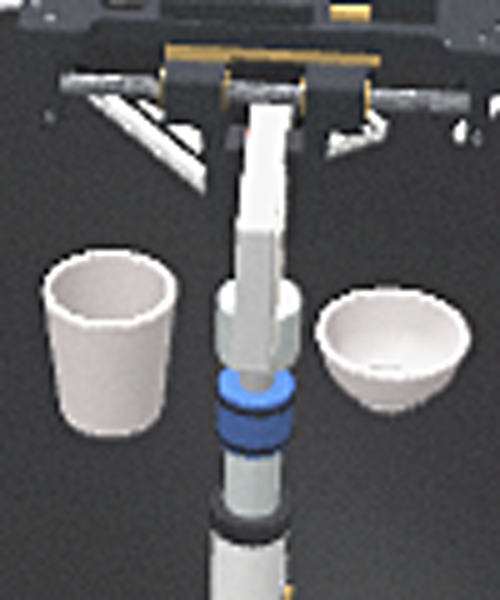

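Socket is already over the stud, with no side force. Keep going down to contact.

Call:
move_arm:
  steps: "0 0 0 0.004 0 0 10; 0 0 0 0.004 0 0 10; 0 0 0 0.003 0 0 10; 0 0 0 0.003 0 0 10; 0 0 0 0 0 0 10; 0 0 0 0 0 0 10"

```text
time_s: 31.08
eef_pos: [0.5175, -0.0418, 0.2851]
tool_rot: [[0.0, 0.254, 0.967], [-0.0, 0.967, -0.254], [-1.0, 0.0, 0.0]]
wrist_force: [0.2, 0.7, -2.0]
width: 0.0163
```

Call:
move_arm:
  steps: "0 0 0 0.001 0 0 10; 0 0 0 0 0 0 10"

```text
time_s: 31.32
eef_pos: [0.5175, -0.0418, 0.284]
tool_rot: [[0.0, 0.254, 0.967], [0.0, 0.967, -0.254], [-1.0, 0.0, 0.0]]
wrist_force: [0.6, -0.0, -2.3]
width: 0.0156
```

Call:
move_arm:
  steps: "0 0 0 0.001 0 0 10; 0 0 0 0 0 0 10"

```text
time_s: 31.58
eef_pos: [0.5175, -0.0418, 0.2831]
tool_rot: [[0.0, 0.254, 0.967], [-0.0, 0.967, -0.254], [-1.0, 0.0, 0.0]]
wrist_force: [-0.2, -0.0, -1.1]
width: 0.0156
```

Call:
move_arm:
  steps: "0 0 0 0.0005 0 0 10; 0 0 0 0 0 0 10"

```text
time_s: 31.82
eef_pos: [0.5176, -0.0418, 0.283]
tool_rot: [[0.001, 0.254, 0.967], [-0.0, 0.967, -0.254], [-1.0, 0.0, 0.001]]
wrist_force: [-0.9, -0.7, 2.1]
width: 0.0161
```

Call:
move_arm:
  steps: "0 0 0 0.0004 0 0 10; 0 0 0 0 0 0 10; 0 0 0 0 0 0 30; 0 0 0 0 0 0 50; 0 0 0 0 0 0 50; 0 0 0 0 0 0 50"

```text
time_s: 32.58
eef_pos: [0.5174, -0.0418, 0.2818]
tool_rot: [[-0.0, 0.254, 0.967], [0.0, 0.967, -0.254], [-1.0, -0.0, -0.0]]
wrist_force: [0.4, 0.7, 0.1]
width: 0.044
```

```bash
python3 -c "
from h import *
st()
s=ctrl.snapshot('side'); i=cv2.cvtColor(s['img'][80:220,270:380],cv2.COLOR_RGB2BGR); cv2.imwrite('pics/f1.png',cv2.resize(i,None,fx=4,fy=4,interpolation=cv2.INTER_CUBIC))
"
```

```text
t 32.58 p [ 0.5174 -0.0418  0.2818] zaz -14.72 tilt [-0.0004  0.0001] F [0.38 0.71 0.11] M [-0.058  0.105 -0.003] w 0.044 q [-0.129 -0.058  1.878  0.     1.322  0.128]
```

View pics/f1.png

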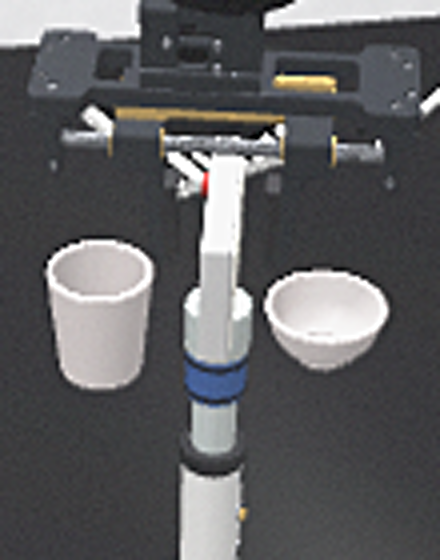

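Seated flat on the collar. Lift straight off.

Call:
move_arm:
  steps: "0 0 0 -0.02 0 0 50; 0 0 0 -0.03 0 0 50; 0 0 0 -0.04 0 0 50; 0 0 0 -0.04 0 0 50; 0 0 0 -0.03 0 0 50; 0 0 0 0 0 0 50; 0 0 0 0 0 0 50"

```text
time_s: 33.5
eef_pos: [0.5172, -0.0418, 0.4415]
tool_rot: [[-0.001, 0.254, 0.967], [0.0, 0.967, -0.254], [-1.0, -0.0, -0.001]]
wrist_force: [-0.2, -0.6, -0.9]
width: 0.0443
```

```bash
python3 - <<'E'
from h import *
st()
s=ctrl.snapshot('side'); save(s,"g.png"); X=cloud(s); im=s["img"].astype(int)
pk("g2.png")
m=(X[...,2]>.31)&(X[...,2]<.345)&(abs(X[...,0]-.517)<.03)&(abs(X[...,1]+.044)<.07);P=X[m];print("panel top",P.max(0),P.min(0))
u,v=proj(s,[[.517,-.06,.223]])[0];print(u,v)
print((im[200:214,326:335,0]-im[200:214,326:335,2]))
for a,b in((0.485,.24),(.66,.22),(.64,-.203)):
    pass
for n in("tumbler","bowl","checkbox"): print(n,[(d["centre"],round(d["conf"],2)) for d in ctrl.mark_of(s,n)[:2]])
E
```

```text
t 33.5 p [ 0.5172 -0.0418  0.4415] zaz -14.73 tilt [-0.0007  0.0001] F [-0.19 -0.6  -0.93] M [-0.096  0.078 -0.043] w 0.0443 q [-0.129 -0.093  1.625 -0.     1.61   0.128]
t 33.55 p [ 0.517  -0.0417  0.4406] zaz -14.72 tilt [-0.0023  0.0002] F [ 0.17 -0.74 -0.92] M [-0.089  0.046 -0.013] w 0.0438 q [-0.129 -0.092  1.626 -0.     1.61   0.128]
panel top [0.53828947 0.00754606 0.32408961] [ 0.49721457 -0.09974843  0.31014563]
324.78719429043986 170.3698040029971
[[  0   1   1  -2   1  -5   0  -1  -1]
 [  2   0   2   2   1  -5  -2   0  -3]
 [  3  -1   1   1   2  -2  -3  -1  -1]
 [  2   2   3   2   0   0  -1  -2  -3]
 [  2   1  -2   2   1  -1  -1  -2   0]
 [  3   2   2   1  -5  -2  -2  -3   0]
 [ -1   2   0  -6  -9  -8  -7   0  -2]
 [  2   2  -3 -18 119  57  -1  -3  -3]
 [  2   2  -3  12 115  45  -4  -3  -3]
 [  2   0  -2  13  94  21  -4  -4  -2]
 [  1   3  -2  -4  18  -2  -4  -2  -4]
 [  1   2   0  -1  -4  -3  -2  -2  -2]
 [  2   1   1   1  -1  -4  -3  -1  -2]
 [  3  -1   1   0   2  -1  -1  -1  -2]]
tumbler [([293.8, 172.7], 0.98)]
bowl [([348.7, 169.4], 0.93)]
checkbox [([392.1, 284.5], 0.59), ([324.5, 136.2], 0.2)]
```

View pics/g.png

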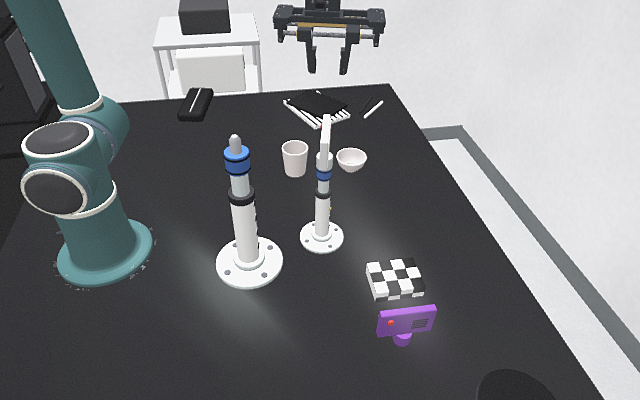

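View pics/g2.png

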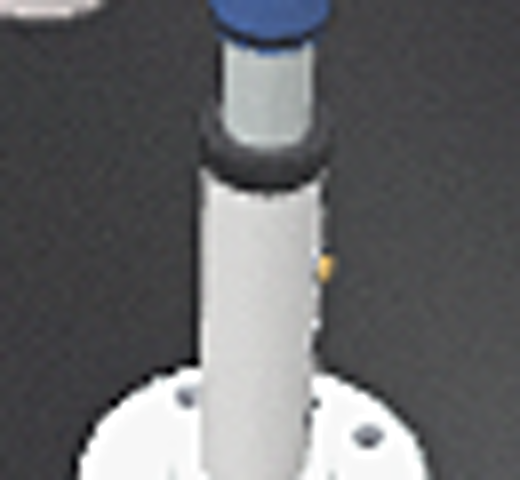

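```bash
python3 -c "
from cell import ctrl
print(ctrl.hand_in())"
```

```text
the job is handed in; nothing more can be done
None
```

The desk light is set up and handed in at about 34 s of the 64 s allowed. Every final check agreed, but no verdict was reported.

- **Tube:** I drew the inner tube of the 35 mm stand up about 13 mm with a 20 N grip. I then turned it about 59° clockwise until the brass button showed at the third hole. The twist read at most about 0.1 N m, well below the 0.45 N m limit. The camera shows the button about 4 mm proud, so it is fully out.
- **Lean test:** I pressed down on the collar with 14.8 N for about half a second. The collar dropped about 1.5 mm, as the button's play allows, then stayed at 0.223 m. The button stayed out.
- **Light:** I pinched the grey panel light, lowered its socket over the stud until it touched at the collar's height, and let go. Its top edge measured 0.322 to 0.324 m, against 0.322 m expected for fully down, and it looks upright.
- **Surroundings:** The gripper is about 12 cm clear of the light. In the camera image the tumbler, bowl, chequered box and purple look-alike appear where they started. I did not re-measure their positions beyond comparing pixels, which matched to about 2 px.

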